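# Scan the tipped-over canister

## Robot

A 7-joint arm with a two-finger parallel gripper is mounted at the origin on the work surface. World frame = base frame: x ahead of the robot, y to its left, z up, the work surface at z = 0. Lengths are in m, angles in rad, forces in N, time in s.
With the tool pointing down it reaches from about 0.35 to 0.9 m from the base axis. Payload 19.9 kg.
Tool frame: the origin (TCP) lies between the finger pads; the fingertips stand 19 mm ahead of it and the grasp point (between the pads) is the TCP; z points along the fingers, y is the line along which they close (so a half turn about z gives the same grasp; the last joint's range is limited). The gripper opens to 94 mm and grips with 3 to 60 N. Pads are 16 mm wide; open, the fingers measure 119 mm over their backs; the gripper's body (75 mm by 177 mm) begins 78 mm behind the grasp point.
Start: joints at [-1.22, 0.417, -0.01, 1.614, 0.005, 1.111, -0.053], TCP at [0.239, 0.577, 0.224] pointing down, gripper open.
Joint ranges: [-2.81, 2.81], [-0.39, 2.02], [-1.27, 1.25], [0.06, 2.57], [-1.19, 4.33], [0.19, 2], [-2.82, 2.82]. Speed limits (rad/s): [1.89, 1.89, 2.39, 2.39, 3.01, 3.01, 3.01].

## Interface

Orientations are given as a 3x3 rotation matrix whose columns are the frame's x, y, z axes.
In Python, from rig import robot gives the robot as it stands. Calls block until the motion is done:
- robot.move_ptp(position, orientation): joint-space move of the TCP to a pose.
- robot.move_linear(position, velocity=0.15, frame=None, threshold=None): straight line of the TCP; frame=None keeps the orientation; velocity is the mean speed in m/s. With threshold (N) it stops when the force on the tool has changed by that much, and returns True; else False.
- robot.goto_joints(angles): joint-space move.
- robot.gripper_to(opening): finger opening in m; the grip force is fixed at half the most; returns when the fingers have stopped.
- robot.pause(seconds).
- robot.ik(position, orientation): joint angles nearest the present ones, or None.
- robot.get_state(): the state.
- robot.grab_frame(name): name is "scene" or "top"; returns the picture (384x512x3 uint8, red, green, blue); there is no depth.
- robot.camera_info(name): a dict with "fx", "fy", "cx", "cy" (pixels), "dist" ([k1, k2, p1, p2, k3] as OpenCV has them; the pictures are not rectified), "rvec" (rotation vector, rad) and "tvec" (3), from world to camera coordinates, as OpenCV has them. Camera axes: x right, y down, z forward; pixel columns grow to the right and rows downward; lengths in m; the calibration is good to about 2 mm. A picture is of the moment at which its call begins. camera_info takes no time and is no camera call.
A pose or a line that the arm cannot do raises robot.PlanningError and nothing moves.
- robot.sign_off(): hands the job in; it is judged then, once.
The state is a dict: "time": time; "qpos": joint angles; "joint_vel": joint speeds; "effort": joint torques, N m; "ee_pos": TCP position; "tool_rot": TCP orientation; "force": force on the tool from outside, world axes, zero at the start; "moment": the same for the moment, N m; "opening": finger opening in m; "grasp_force": force on a finger pad.
Only numpy, scipy, OpenCV 4.12 (cv2) and the standard library are available. Lean on these libraries where they do the work, as an engineer would, in place of code of your own. Each camera call takes 0.05 s, during which the arm holds its last target. There are 200 camera calls.

## Task

One gift canister has tipped over on the turntable: lift it off, leaving the upright ones and the tin standing on the turntable, and lay it down (do not drop it) centred along the black scan mat, still lying on its side, with its flat base end facing the scanner's window and its knob end pointing away. Only once it lies there and you have let go, squeeze the scanner's trigger fully, hold it squeezed for a good second, and let it spring back. Do not disturb the other things on the table.

Things in the scene. Friction and masses are not known exactly. Their poses are not given: they have to be found in the camera images.
- canister: the tipped-over gift canister, brown card, lying on its side on the turntable: a regular octagonal prism 56 mm across flats and 125 mm long, 0.16 kg, with a light wooden round knob (22 mm diameter, 15 mm long) on the lid end. It lies on one flat, so two flats stand upright at its sides, 56 mm apart. Origin: underside, midway along the 125 mm prism; +x runs along it towards the knob, z up
- canister_axis (a point): centre of the prism, 28 mm above canister's origin
- canister_base (a point): centre of the flat base end (no knob), 62.5 mm from the prism's centre
- canister_knob (a point): outer end of the knob, 77.5 mm from the prism's centre
- turntable: round grey turntable, 310 mm diameter, its flat top 40 mm above the table, spinning freely about its vertical axis; origin on that axis at table height. It stands left or right on the table, the scan station on the other side
- upright_a: a canister of the same kind standing upright on the turntable (knob up, 140 mm tall in all, 61 mm across corners), about 104 mm from the lying one's centre, beyond its base end; origin: centre of its underside
- upright_b: another such upright canister, beyond the knob end and to one side; origin: centre of its underside
- tin: small round aluminium tin, 46 mm diameter, 34 mm tall, on the turntable beside the lying canister, about 105 mm from its axis; origin: centre of its underside
- station: fixed scan station: 6 mm aluminium plate with a black rubber mat and a gun-shaped grey scanner clamped on its side. Frame: x from mat to scanner, z up, origin on the table 85 mm from the mat's centre. Plate: x -170 to 140, y -53 to 53, under the grip to y -158 mm. The grip sticks out of the head to -y, the trigger stands on the grip's -x side
- mat (a point): centre of the mat's top face, 10 mm above the table; axes as station. The mat is 140 mm (x) by 80 mm (y). The canister's centre goes over this point, its base end towards +x (about 42 mm from the window)
- window (a point): centre of the scanner's window, 45 mm above the table, on the mat side of the scanner's head. The head spans station x 20 to 130, y -36 to 36 mm and is up to 76 mm high
- trigger_pad (a point): middle of the trigger's front face, 45 mm above the table, where to press; moves with it. The trigger is a bar 78 mm long, 10 mm thick, 26 mm high, hinged about a vertical axis at station x 56, y -37; its far end, towards the grip's butt, stands off the grip when released. Here it moves 13 mm towards the grip (station +x)
- grip_back (a point): point on the grip's back face straight behind trigger_pad, 45 mm above the table. The grip: station x 70 to 100, y -32 to -141, 28 to 62 mm high; clamp block at its butt: y -129 to -147, up to 80 mm high. Grip and trigger together are about 61 mm thick here when released, 48 mm when fully squeezed, and can be squeezed from above, fingers closing along the station's x
- trigger (a joint): trigger angle in rad: 0 released, 0.24 fully squeezed against its stop; spring-return, about 3 N at the pad to start and 7 N to squeeze fully
- vase: white ceramic vase 165 mm tall, 56 mm diameter, standing between the turntable and the station on the robot's side; origin: centre of its underside
- tape: roll of brown tape lying flat, 90 mm diameter, 48 mm high, between them on the far side; origin: centre of its underside
- carton_a: closed carton 80 x 100 x 75 mm high, near right; origin: centre of its underside
- carton_b: closed carton 120 x 80 x 60 mm high, far left; origin: centre of its underside
- bowl: white bowl 110 mm diameter, 55 mm high, at the left; origin: centre of its underside
- mug: terracotta mug 80 mm diameter, 90 mm high, near left; origin: centre of its underside
There are look-alikes about, which are no part of the job. There is more than one size of the tin; the job needs the smallest.

How it is judged:
By the outcome, as a careful person would: the job done as asked, in the order asked, and still so for the second after the job is handed in, with the robot touching nothing.
It also fails if it takes over 58 s, if anything falls off the work surface, if the arm or the gripper's body presses on something with over 40 N, if the wrist force passes 120 N, or if a joint passes its speed limit or range.

## Working session

There is one attempt and no reset: what is moved stays moved. The work goes in short steps, each a Python script; the robot and the scene stay as the last script left them, time stands still between calls to the robot, and variables do not carry over. Pictures are saved under pics/ and viewed, at most 10 in all, crops included, and the job is handed in when it is done.

```bash
mkdir -p pics
cat > h.py <<'E'
import numpy as np, cv2
from rig import robot
def snap(n,f):
    im=robot.grab_frame(n); cv2.imwrite('pics/'+f,cv2.cvtColor(im,cv2.COLOR_RGB2BGR)); return im
def cam(n):
    c=robot.camera_info(n); K=np.array([[c['fx'],0,c['cx']],[0,c['fy'],c['cy']],[0,0,1.]])
    return K,np.array(c['dist'],float),np.array(c['rvec'],float),np.array(c['tvec'],float)
def proj(n,P):
    K,d,r,t=cam(n); return cv2.projectPoints(np.array(P,float).reshape(-1,1,3),r,t,K,d)[0].reshape(-1,2)
def unproj(n,px,z):
    K,d,r,t=cam(n); R=cv2.Rodrigues(r)[0]
    u=cv2.undistortPoints(np.array(px,float).reshape(-1,1,2),K,d).reshape(-1,2)
    D=np.c_[u,np.ones(len(u))]@R; C=-R.T@t
    return C+D*((z-C[2])/D[:,2])[:,None]
def down(a): # tool down, closing axis y at angle a
    y=np.array([np.cos(a),np.sin(a),0]); z=np.array([0,0,-1.]); return np.c_[np.cross(y,z),y,z]
E
python3 - <<'E'
from h import *
a=snap('scene','s0.png');b=snap('top','t0.png')
for n in('scene','top'):
    K,d,r,t=cam(n);print(n,-cv2.Rodrigues(r)[0].T@t,K[0,0],d)
for n,i in(('s',a),('t',b)):
    cv2.imwrite(f'pics/{n}0b.png',cv2.resize(cv2.cvtColor(i,cv2.COLOR_RGB2BGR),(800,600),interpolation=cv2.INTER_CUBIC))
E
```

```text
scene [1.2854272  0.39701853 0.83143717] 357.17840700108434 [-0.11066169  0.          0.          0.          0.        ]
top [0.34535518 0.00779355 1.22547386] 402.5338314529622 [-0.11119072  0.          0.          0.          0.        ]
```

View pics/t0b.png

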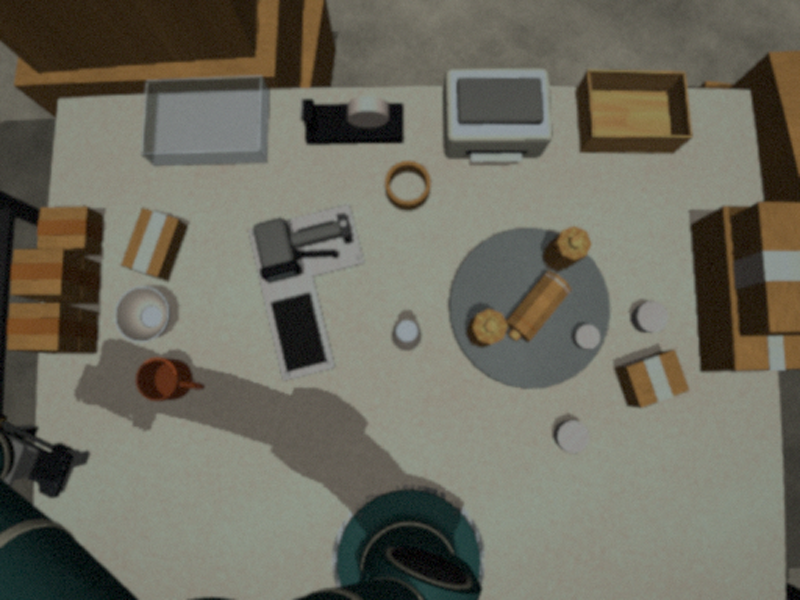

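View pics/s0b.png

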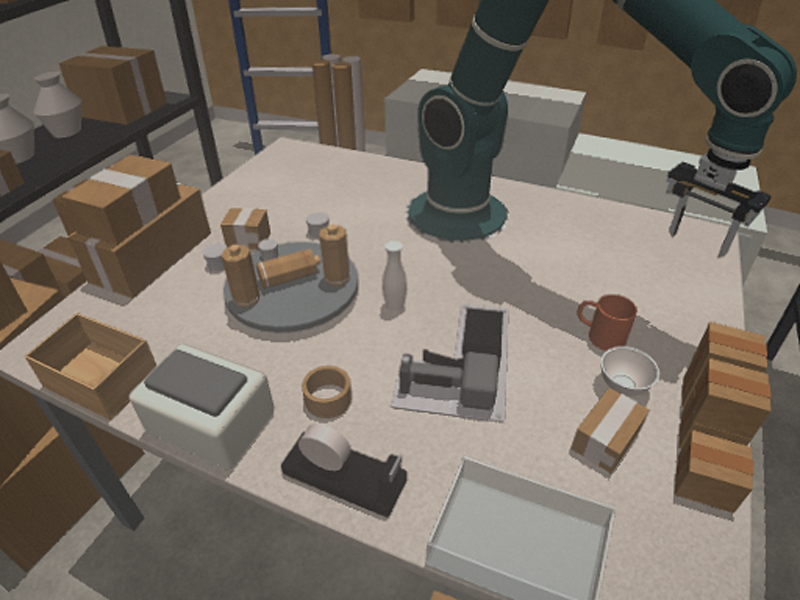

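Top view (800x600 scale): the lying canister is at (540,306), with its knob at (515,335) and its base near upright_a at (572,243). upright_b is at (488,327). The tin is at (587,336), with look-alike tins off the turntable at (650,316) and (571,435). The mat is at (300,330), the scanner head at (277,250), the trigger at (320,254) and the vase at (406,330).

Brown things it could be confused with: the uprights at (572,243) and (488,327), and carton_a at (652,378). The lying one at (540,306) is the only prism on its side. Next, close crops.

Run:
```python
from h import *
b=cv2.imread('pics/t0.png')
def crop(x0,y0,w,h,s,f):
    c=cv2.resize(b[y0:y0+h,x0:x0+w],None,fx=s,fy=s,interpolation=cv2.INTER_CUBIC)
    c=cv2.convertScaleAbs(c,alpha=1.3,beta=10)
    for k in range(0,w,10): cv2.line(c,(k*s,0),(k*s,6),(0,0,255),1);cv2.putText(c,str(x0+k),(k*s,16),0,.35,(0,0,255),1)
    for k in range(0,h,10): cv2.line(c,(0,k*s),(6,k*s),(0,0,255),1);cv2.putText(c,str(y0+k),(8,k*s+4),0,.35,(0,0,255),1)
    cv2.imwrite('pics/'+f,c)
crop(284,142,110,85,7,'c1.png'); crop(155,128,85,118,5,'c2.png')
```

```text
(no output)
```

View pics/c1.png

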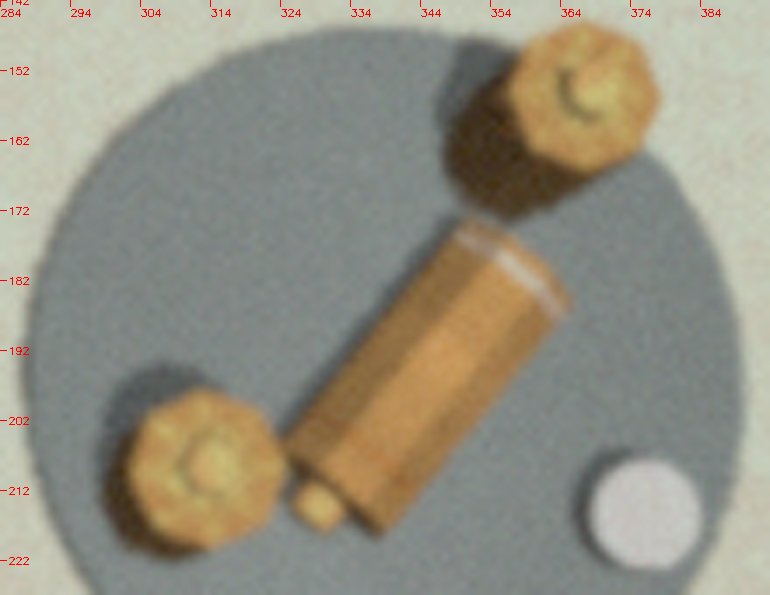

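View pics/c2.png

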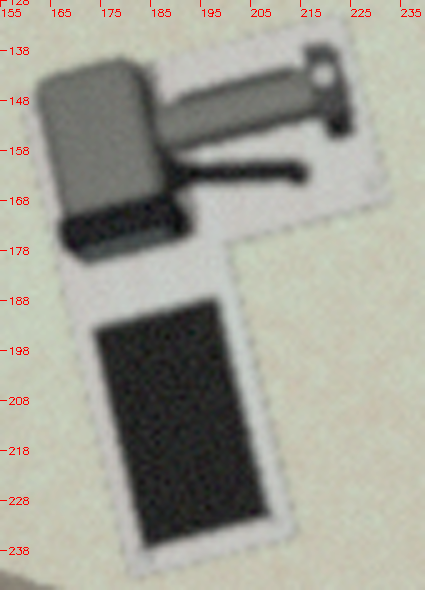

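The crops confirm the choice: the octagonal prism lies with its knob at lower left, about px (329,214), and its base at upper right, about (357,179). upright_b is at (313,208), upright_a at (367,155) and the tin at (376,215). Mat corners: (174,193), (198,187), (208,231), (184,237).

```bash
cat > fit.py <<'E'
from h import *
from scipy.optimize import least_squares, minimize
def c2(p): return (np.array(p,float)+.5)/5-.5+[155,128]
def c1(p): return (np.array(p,float)+.5)/7-.5+[284,142]
def place(L,q): # L local pts, q=x,y,yaw
    c,s=np.cos(q[2]),np.sin(q[2]); L=np.array(L,float)
    return np.c_[q[0]+c*L[:,0]-s*L[:,1], q[1]+s*L[:,0]+c*L[:,1], L[:,2]]
def prism(z0):
    a=np.pi/8+np.arange(8)*np.pi/4; r=.028/np.cos(np.pi/8)
    P=[[x,r*np.cos(t),z0+.028+r*np.sin(t)] for x in(-.0625,.0625) for t in a]
    K=[[x,.011*np.cos(t),z0+.028+.011*np.sin(t)] for x in(.0625,.0775) for t in np.arange(12)*np.pi/6]
    return P,K
def hullmask(n,q,z0,s,x0,y0,w,h):
    m=np.zeros((h*s,w*s),np.uint8)
    for L in prism(z0):
        p=(proj(n,place(L,q))-[x0,y0]+.5)*s-.5
        cv2.fillPoly(m,[np.round(cv2.convexHull(p.astype(np.float32))*16).astype(np.int32)],1,shift=4)
    return m>0
def fitcan(n,im,q0,z0,x0,y0,w,h,clip=None,s=6):
    c=cv2.resize(im[y0:y0+h,x0:x0+w],None,fx=s,fy=s,interpolation=cv2.INTER_CUBIC)
    hsv=cv2.cvtColor(c,cv2.COLOR_BGR2HSV)
    m=(hsv[...,0]<25)&(hsv[...,1]>85)&(hsv[...,2]>70)
    # the white ribbon on the canister is filled in by closing
    m=cv2.morphologyEx(m.astype(np.uint8),cv2.MORPH_CLOSE,np.ones((4*s,4*s)))>0
    near=cv2.dilate(hullmask(n,q0,z0,s,x0,y0,w,h).astype(np.uint8),np.ones((5*s,5*s)))>0
    if clip is not None: near&=clip(s,x0,y0,w,h)
    f=lambda v:np.sum((hullmask(n,np.array([v[0]/1e3,v[1]/1e3,v[2]/100]),z0,s,x0,y0,w,h)^m)&near)/np.sum(m&near)
    v0=np.array([q0[0]*1e3,q0[1]*1e3,q0[2]*100])
    r=minimize(f,v0,method='Nelder-Mead',options=dict(initial_simplex=v0+np.array([[0,0,0],[6,0,0],[0,6,0],[0,0,6]])))
    return np.array([r.x[0]/1e3,r.x[1]/1e3,r.x[2]/100]),r.fun
E
python3 - <<'E'
from fit import *
b=cv2.imread('pics/t0.png'); sc=cv2.imread('pics/s0.png')
m=c2([[97,328],[215,298],[268,515],[146,546]])
L=[[.07,.04,.01],[.07,-.04,.01],[-.07,-.04,.01],[-.07,.04,.01]]
r=least_squares(lambda q:(proj('top',place(L,q))-m).ravel(),[.5,.2,.2]);Q=r.x
print('mat',Q,r.fun.round(2))
up=[unproj('top',c1([p]),z)[0] for p,z in(((585,97),.165),((207,468),.165),((645,513),.074))]
for n,u in zip('ab',up): print('up',n,u)
print('tin',up[2])
k,ba=unproj('top',c1([[330,495],[510,264]]),.096)[:,:2]
q0=np.r_[(k+ba)/2,np.arctan2(*(k-ba)[::-1])]
def clip(s,x0,y0,w,h): # drop upright_b, a
    g=np.ones((h*s,w*s),np.uint8)
    for p in((207,468),(585,97)): 
        o=(c1([p])[0]-[x0,y0])*s; cv2.circle(g,tuple(int(i) for i in o),int(12.5*s),0,-1)
    return g>0
q,f=fitcan('top',b,q0,.04,284,142,110,90,clip); print('can',q0,q,f)
def clips(s,x0,y0,w,h):
    g=np.ones((h*s,w*s),np.uint8)
    for u in up[:2]:
        a=np.arange(16)*np.pi/8
        P=[[u[0]+.034*np.cos(t),u[1]+.034*np.sin(t),z] for t in a for z in(.035,.185)]
        p=(proj('scene',P)-[x0,y0])*s
        cv2.fillPoly(g,[cv2.convexHull(p.astype(np.float32)).astype(np.int32)],0)
    return g>0
qs,fs=fitcan('scene',sc,q,.04,140,135,90,70,clips); print('scene can',qs,fs)
ax=np.array([np.cos(q[2]),np.sin(q[2])])
for u in up: d=u[:2]-q[:2]; print('rel',d@ax, ax[0]*d[1]-ax[1]*d[0])
# mat seen from scene: overlay both
o=cv2.resize(sc,(800,600)); ob=cv2.resize(b,(800,600)); S=800/512
for n,im in(('scene',o),('top',ob)):
    for P in (place(L,Q),place(prism(.04)[0][:8],q),place(prism(.04)[0][8:],q)):
        cv2.polylines(im,[np.round((proj(n,P)+.5)*S*16).astype(np.int32)],True,(0,0,255),1,shift=4)
    # station points
    st=place([[-.17+.085,0,0],[.085+.039,-.091,.045],[.185,-.091,.045]],Q)
    for p in proj(n,st): cv2.circle(im,tuple(int(i) for i in p*S),2,(0,255,0),-1)
cv2.imwrite('pics/ov.png',np.vstack([cv2.resize(o[170:470,200:600],(560,300) if 0 else (400,300)),ob[180:400,230:630]]))
np.savez('est.npz',Q=Q,q=q)
# IK check
for sgn in(0,np.pi):
    G=[robot.ik([*q[:2],.25],down(q[2]+np.pi/2+sgn)),robot.ik([*Q[:2],.25],down(Q[2]-np.pi/2+sgn)),
       robot.ik([*(place([[.163,-.091,0]],Q)[0,:2]),.2],down(Q[2]+sgn))]
    for g in G: print(None if g is None else np.round(g,2))
E
```

```text
mat [0.43843546 0.2095485  0.2388274 ] [-0.96 -0.32  0.69 -0.75  0.74  0.39 -0.48  0.65]
up a [ 0.57355873 -0.2912127   0.165     ]
up b [ 0.43194773 -0.14008949  0.165     ]
tin [ 0.41836646 -0.33363398  0.074     ]
can [ 0.47264242 -0.2376151   2.45024438] [ 0.47573199 -0.24383512  2.42355198] 0.05206550965534099
scene can [ 0.47469659 -0.24810382  2.42398069] 0.0881998516870597
rel -0.10484314919056187 -0.02868134620994231
rel 0.10122909220678801 -0.04932432906574674
rel -0.015877836596989933 0.10536856011662463
[-0.44  0.39  1.09  1.83 -0.38  1.15 -1.51]
[-1.03  0.15  0.57  1.94 -0.09  1.08 -1.75]
[-0.61  0.49  0.43  1.61 -0.22  1.08  0.12]
[-0.36  0.34  0.96  1.83 -0.31  1.13  1.56]
[-0.63  0.14  0.13  1.92 -0.02  1.08  1.32]
[-1.    0.71  1.08  1.63 -0.66  1.22 -2.68]
```

View pics/ov.png

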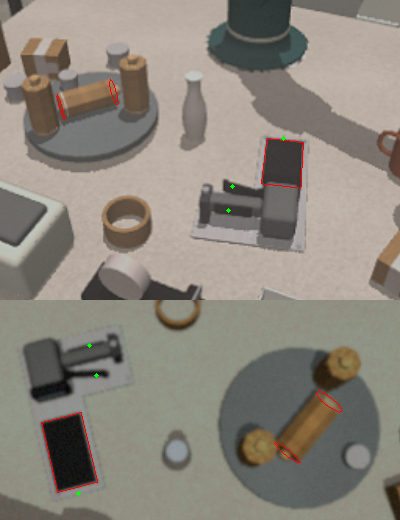

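The overlay fits: the red outlines match the mat and canister in both views, and the green trigger and grip points land on the parts. Next I'll refine the mat by mask and do the grasp.

Run:
```python
from fit import *
E=np.load('est.npz');Q=E['Q'];q=E['q'].copy()
L=np.array([[.07,.04,.01],[.07,-.04,.01],[-.07,-.04,.01],[-.07,.04,.01]])
def fitmat(n,f,s=8):
    im=cv2.imread(f); p=proj(n,place(L,Q)); x0,y0=(p.min(0)-8).astype(int); w,h=(p.max(0)-[x0,y0]+8).astype(int)
    g=cv2.cvtColor(cv2.resize(im[y0:y0+h,x0:x0+w],None,fx=s,fy=s,interpolation=cv2.INTER_CUBIC),cv2.COLOR_BGR2GRAY)
    def M(v,grow=0):
        o=np.zeros(g.shape,np.uint8); P=L.copy();P[:,:2]+=np.sign(P[:,:2])*grow
        pp=(proj(n,place(P,[v[0]/1e3,v[1]/1e3,v[2]/100]))-[x0,y0]+.5)*s-.5
        cv2.fillPoly(o,[np.round(pp*16).astype(np.int32)],1,shift=4);return o>0
    v0=Q*[1e3,1e3,100]; near=M(v0,.008); t=cv2.threshold(g[near].reshape(-1,1),0,1,cv2.THRESH_OTSU)[0]
    m=g<t; F=lambda v:np.sum((M(v)^m)&near)/np.sum(m&near)
    r=minimize(F,v0,method='Nelder-Mead',options=dict(initial_simplex=v0+np.array([[0,0,0],[5,0,0],[0,5,0],[0,0,5]])))
    return r.x/[1e3,1e3,100],r.fun
a=fitmat('top','pics/t0.png'); b=fitmat('scene','pics/s0.png'); print(a,b)
q=(q+np.array([0.47469659,-0.24810382,2.42398069]))/2
np.savez('est.npz',Q=a[0],Qs=b[0],q=q)
O=down(q[2]-np.pi/2)
robot.move_ptp([*q[:2],.26],O)
robot.move_linear([*q[:2],.12],.15)
print(robot.move_linear([*q[:2],.071],.06,threshold=8))
robot.gripper_to(.04)
s=robot.get_state(); print(s['time'],s['opening'],s['grasp_force'],s['force'],s['ee_pos'])
```

```text
(array([0.43808543, 0.21040163, 0.24613059]), np.float64(0.056549533887284224)) (array([0.43749109, 0.21031088, 0.2448585 ]), np.float64(0.05246749801008225))
False
5.8333 0.05564021104481122 29.998945636907592 [0.82605028 0.98207085 1.36662991] [ 0.4753719  -0.24590298  0.07108337]
```

Run:
```python
from fit import *
E=np.load('est.npz');Q=(E['Q']+E['Qs'])/2;q=E['q']
robot.move_linear([*q[:2],.10],.06); robot.move_linear([*q[:2],.30],.18)
s=robot.get_state(); print(s['time'],s['opening'],s['force'])
O=down(Q[2]+np.pi/2)   # canister knob dir = Q+pi, same offset as at the grasp
robot.move_ptp([*Q[:2],.22],O)
robot.move_linear([*Q[:2],.07],.15)
hit=robot.move_linear([*Q[:2],.039],.03,threshold=4)
s=robot.get_state(); print(hit,s['time'],s['ee_pos'],s['force'],s['opening'])
```

```text
7.725 0.05577119657900972 [-0.5780457  -0.76526992 -1.79937133]
True 11.475 [0.43772121 0.21024733 0.04083089] [-1.3286995  -0.50886321  5.79978863] 0.05548180229187681
```

Run:
```python
from fit import *
E=np.load('est.npz');Q=(E['Q']+E['Qs'])/2
robot.gripper_to(.08)
p=robot.get_state()['ee_pos']
robot.move_linear([p[0],p[1],.12],.08); robot.move_linear([p[0],p[1],.25],.2)
robot.move_ptp([.5,-.12,.35],down(Q[2]+np.pi/2))
snap('top','t1.png');snap('scene','s1.png')
b=cv2.imread('pics/t1.png');c=cv2.imread('pics/s1.png')
q0=np.r_[Q[:2],Q[2]+np.pi]
for n,im in(('top',b),('scene',c)):
    pc=proj(n,[[*Q[:2],.038]])[0].astype(int)
    r,f=fitcan(n,im,q0,.01,pc[0]-40,pc[1]-40,80,80); d=r[:2]-Q[:2]; u=np.array([np.cos(Q[2]),np.sin(Q[2])])
    print(n,r,f,'along',d@u,'lat',u[0]*d[1]-u[1]*d[0],'yaw',r[2]-q0[2])
print(robot.get_state()['time'])
A=cv2.resize(b[120:260,150:390],None,fx=2.5,fy=2.5); B=cv2.resize(c[130:270,130:370],None,fx=2,fy=2)
cv2.imwrite('pics/v1.png',np.vstack([cv2.resize(A,(480,280)),B]))
```

```text
top [0.43611491 0.21184653 3.39541833] 0.04005916042545157 along -0.0012609917687208204 lat 0.0018522758637641132 yaw 0.008331127609812139
scene [0.43361748 0.21039946 3.38735469] 0.16535234051157618 along -0.004035228828343048 lat 0.0010555647755347692 yaw 0.0002674897119336883
15.4167
```

View pics/v1.png

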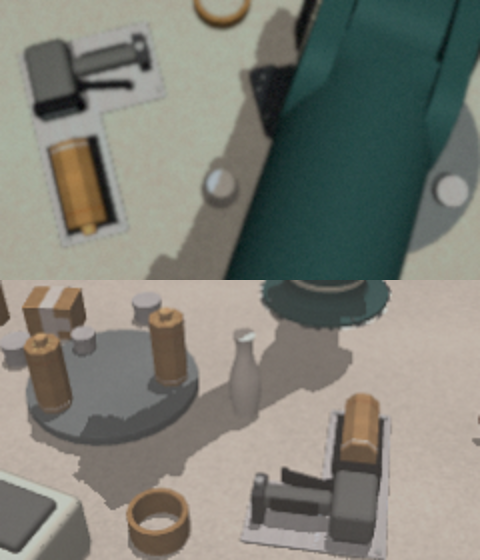

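The canister lies on the mat, knob away from the scanner and within about 2 mm of centre. The uprights and tin are still standing. Now the trigger.

Run:
```python
from fit import *
E=np.load('est.npz');Q=(E['Q']+E['Qs'])/2
P=place([[.162,-.091,0]],Q)[0,:2]
robot.gripper_to(.094)
best=min((robot.ik([*P,.25],down(Q[2]+k)) is None, k) for k in(0,np.pi))
js={k:robot.ik([*P,.25],down(Q[2]+k)) for k in(0,np.pi)}
cur=robot.get_state()['qpos']
k=min((k for k in js if js[k] is not None),key=lambda k:np.abs(np.array(js[k])-cur).max()); print(k,np.round(js[k],2))
robot.move_ptp([*P,.25],down(Q[2]+k))
robot.move_linear([*P,.10],.15)
hit=robot.move_linear([*P,.046],.05,threshold=6)
print(hit,robot.get_state()['ee_pos'])
if not hit:
    robot.gripper_to(.04)
    s=robot.get_state(); print(s['time'],s['opening'],s['grasp_force'],s['force'])
    robot.pause(.3); snap('top','t2.png'); snap('scene','s2.png')
    s=robot.get_state(); print(s['time'],s['opening'],s['grasp_force'],s['force'],s['ee_pos'],'want',P)
```

```text
0 [-1.05  0.69  1.17  1.58 -0.65  1.31  0.46]
False [0.61721654 0.16144098 0.04629811]
20.6583 0.04521976854793833 30.063266158103943 [-7.05002929 -5.91350361  2.53342864]
21.0583 0.04522046521438097 30.06291300058365 [-6.84392164 -6.50860196  1.61345313] [0.61623233 0.16024115 0.04573119] want [0.61704734 0.16145653]
```

Run:
```python
from fit import *
b=cv2.imread('pics/s2.png')
cv2.imwrite('pics/v2.png',cv2.resize(b[170:280,220:360],None,fx=5,fy=5,interpolation=cv2.INTER_CUBIC))
```

```text
(no output)
```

View pics/v2.png

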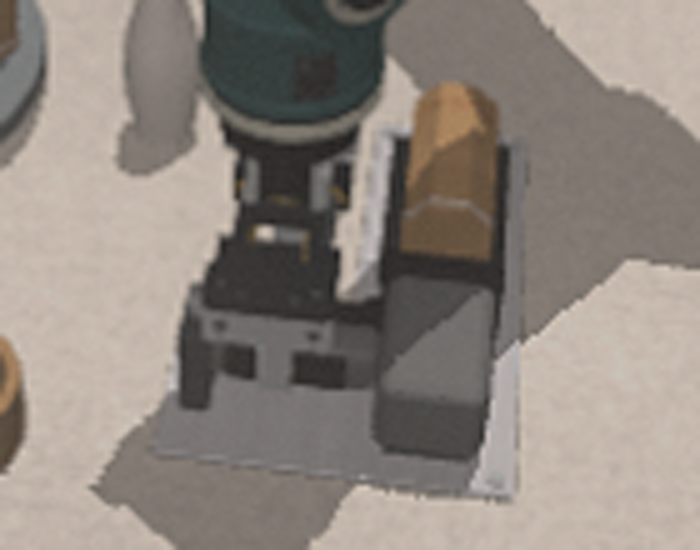

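The fingers straddle the grip and press the trigger home at 30 N with an opening under 48 mm. The canister hasn't moved. Hold, release, retreat and check.

Run:
```python
from fit import *
E=np.load('est.npz');Q=(E['Q']+E['Qs'])/2
robot.pause(1.3)
s=robot.get_state();print(s['time'],s['opening'],s['grasp_force'])
robot.gripper_to(.094); p=robot.get_state()['ee_pos']; P=place([[.162,-.091,0]],Q)[0,:2]
robot.move_linear([*P,.12],.08); robot.move_linear([*P,.30],.2)
robot.move_ptp([.5,-.12,.35],down(Q[2]+np.pi/2))
snap('top','t3.png');snap('scene','s3.png')
b=cv2.imread('pics/t3.png');c=cv2.imread('pics/s3.png')
pc=proj('top',[[*Q[:2],.038]])[0].astype(int)
r,f=fitcan('top',b,np.r_[Q[:2],Q[2]+np.pi],.01,pc[0]-40,pc[1]-40,80,80); print(r-np.r_[Q[:2],Q[2]+np.pi],robot.get_state()['time'])
A=cv2.resize(b[125:245,150:290],(560,480),interpolation=cv2.INTER_CUBIC)[:300]; B=cv2.resize(c[130:270,130:410],(560,280))
cv2.imwrite('pics/v3.png',np.vstack([A,B]))
```

```text
22.3583 0.0449687943513106 30.06341278553009
[-0.00216174  0.00105689  0.00230728] 27.0833
```

View pics/v3.png

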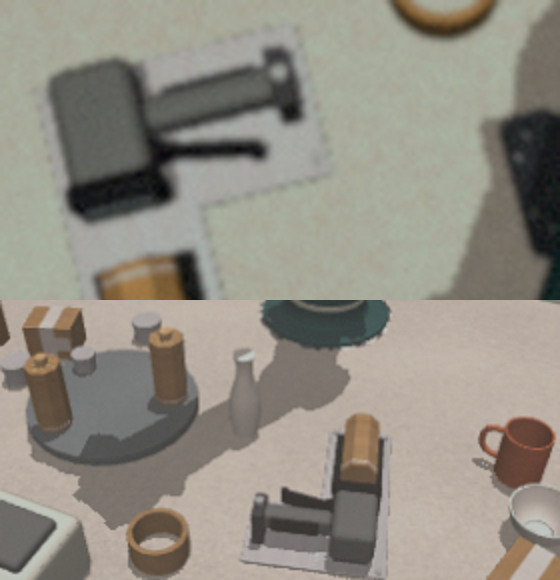

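The trigger has sprung back, the canister is centred, and nothing else has moved. Handing in.

```bash
python3 -c "
from rig import robot
print(robot.sign_off())"
```

```text
the job is handed in; nothing more can be done
None
```

The canister lies within about 2 mm of the mat's centre, base end to the window; I then squeezed the trigger fully for about 1.7 s and it sprang back, nothing else looks disturbed in the last pictures, and I handed the job in at about 27 s.

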